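# Switch off the two chargers at the bench power strip

### The arm

A 6-joint arm with a two-finger parallel gripper is mounted at the origin on the work surface. World frame = base frame: x ahead of the robot, y to its left, z up, the work surface at z = 0. Lengths are in m, angles in degrees, forces in N, time in s.
With the tool pointing down it reaches from about 0.4 to 0.825 m from the base axis. Payload 7 kg.
Tool frame: the origin (TCP) lies midway between the tips of the shut fingers; the grasp point (between the pads) lies 19 mm behind it; x points along the fingers, z is the direction in which the jaws open and shut, and the axes are right-handed (so a half turn about x gives the same grasp; the last joint's range is limited). The gripper opens to 88 mm and grips with 3 to 60 N. Pads are 19 mm wide; open, the fingers measure 130 mm over their backs; the gripper's body (78 mm by 193 mm) begins 47 mm behind the grasp point.
Start: joints at [91.564, 20.546, 0.682, 0, -70.136, -16.507], TCP at [0.174, 0.652, 0.227] pointing down, gripper open.
Joint ranges: [-176.03, 176.03], [-82.01, 121.73], [-58.28, 71.71], [-173.87, 95.51], [-174.79, -0.11], [-173.66, 173.66]. Speed limits (degrees/s): [136.94, 136.94, 172.46, 180, 180, 180].

### API

Orientations are given as [roll, pitch, yaw] about the fixed x, y, z axes, in that order (R = Rz(yaw) Ry(pitch) Rx(roll)).
In Python, from plant import ctrl gives the robot as it stands. The module is installed in compiled form; this text tells all that it offers.
- The arm moves only by the tool servo_tool, never from a script. Its argument "deltas" is a list of rows, each a list of 3 entries, a list of its own where there are three numbers: the turn, a rotation vector about the tool's x, y, z in degrees, then the shift along the tool's x, y, z in cm, then the finger opening in cm, from 0 to 8.76. A call has 1 to 5 rows; each row is the pose to reach, as a shift and turn from the pose measured when the call began, along the tool's axes at that moment; what a row does not reach only later rows make up. A row lasts 1/10 s, in which the tool goes at most 50 mm and 8.59 degrees, less where a joint would pass 70% of its speed; a pose out of reach is approached as far as the arm can. A call with a gripper value outside its range is refused whole. The fingers move at their own pace and stop on an object; the grip force is fixed at half the most. Time passes only in rows, so rows that repeat a pose let the fingers close. It gives the time, the measured TCP pose, the force and the opening at its end, in the units of the state.
- ctrl.get_obs(): the state, without advancing time (a new reading comes with each control period).
- ctrl.snapshot(name): name is "side" or "top" or "wrist"; returns a dict with "image" (400x640x3 uint8, red, green, blue), "vertical_fov" (degrees; the focal length in pixels is half the picture's height over the tangent of half this angle, whatever the lens; pixels are square), "cx", "cy" (the principal point, pixels), "k1" (the pictures are not rectified: a ray, as slopes to the right and down, at radius r is drawn at 1 + k1 r^2 times it, then the intrinsics apply), "rvec" (rotation vector, rad) and "tvec" (3), from world to camera coordinates, as OpenCV has them. Camera axes: x right, y down, z forward; pixel columns grow to the right and rows downward; lengths in m; the calibration is good to about 2 mm. A picture is of the moment at which its call begins. There is no depth.
- ctrl.close_job(): hands the job in, once; it reports no verdict.
The state is a dict: "clock": time; "joint_pos": joint angles; "qvel": joint speeds; "tau": joint torques, N m; "tool_pos": TCP position; "orientation": TCP orientation; "force": force on the tool from outside, world axes, zero at the start; "moment": the same for the moment, N m; "opening": finger opening in m.
Only numpy, scipy, OpenCV 4.12 (cv2) and the standard library are available. Lean on these libraries where they do the work, as an engineer would, in place of code of your own. Each camera call takes 0.05 s, during which the arm holds its last target. There are 200 camera calls.

### The job

Everything is charged, so switch off the two chargers for the night: on the bench power strip, lightly press over the red rocker switches beside the black cell charger and the white USB charger, raised half down, with the fingertips, in either order. The timer, the night light and the gas alarm must stay switched on, everything stays plugged in where it is, and nothing else on the bench is shifted; then draw the hand clear.

Things in the scene. Friction and masses are not known exactly. Their poses are not given: they have to be found in the camera images.
- strip: Grey power strip screwed flat to the bench, 90 mm wide, 350 long, top face 44 mm up. Origin: centre of its underside; y along it, z up. Five round sockets (40 mm across, 16 deep) in a row at x = +19 mm; five red rocker switches (pivots at x = -24 mm) on the side nearer the robot. Socket and switch pairs at y = +120, +60, 0, -60, -120 mm: each switch works the socket straight beside it
- switch1 (a joint): Red rocker switch 1 of the strip (at y = +120 mm along it), in rad: 0 = on, as all five start; 0.36 = off. Pushed past half-way (0.18) it snaps over by itself and stays; about 3 to 5 N on the raised half does it; pressed on past its stop it yields about 8 N per mm
- press1 (a point): Top of the outer half (-x side, away from the sockets, with a small white bar) of rocker 1, 10 mm from its pivot; moves with it. The rocker is a shallow V, 30 mm across the strip by 20 mm. On: its outer half is raised, this point 51 mm above the bench, the tip 52 mm. Off: the outer half lies level, 47 mm above the bench, and the inner half stands up instead
- switch2 (a joint): Red rocker switch 2 of the strip (at y = +60 mm along it), in rad: 0 = on, as all five start; 0.36 = off. Pushed past half-way (0.18) it snaps over by itself and stays; about 3 to 5 N on the raised half does it; pressed on past its stop it yields about 8 N per mm
- press2 (a point): Top of the outer half (-x side, away from the sockets, with a small white bar) of rocker 2, 10 mm from its pivot; moves with it. The rocker is a shallow V, 30 mm across the strip by 20 mm. On: its outer half is raised, this point 51 mm above the bench, the tip 52 mm. Off: the outer half lies level, 47 mm above the bench, and the inner half stands up instead
- switch3 (a joint): Red rocker switch 3 of the strip (at y = +0 mm along it), in rad: 0 = on, as all five start; 0.36 = off. Pushed past half-way (0.18) it snaps over by itself and stays; about 3 to 5 N on the raised half does it; pressed on past its stop it yields about 8 N per mm
- press3 (a point): Top of the outer half (-x side, away from the sockets, with a small white bar) of rocker 3, 10 mm from its pivot; moves with it. The rocker is a shallow V, 30 mm across the strip by 20 mm. On: its outer half is raised, this point 51 mm above the bench, the tip 52 mm. Off: the outer half lies level, 47 mm above the bench, and the inner half stands up instead
- switch4 (a joint): Red rocker switch 4 of the strip (at y = -60 mm along it), in rad: 0 = on, as all five start; 0.36 = off. Pushed past half-way (0.18) it snaps over by itself and stays; about 3 to 5 N on the raised half does it; pressed on past its stop it yields about 8 N per mm
- press4 (a point): Top of the outer half (-x side, away from the sockets, with a small white bar) of rocker 4, 10 mm from its pivot; moves with it. The rocker is a shallow V, 30 mm across the strip by 20 mm. On: its outer half is raised, this point 51 mm above the bench, the tip 52 mm. Off: the outer half lies level, 47 mm above the bench, and the inner half stands up instead
- switch5 (a joint): Red rocker switch 5 of the strip (at y = -120 mm along it), in rad: 0 = on, as all five start; 0.36 = off. Pushed past half-way (0.18) it snaps over by itself and stays; about 3 to 5 N on the raised half does it; pressed on past its stop it yields about 8 N per mm
- press5 (a point): Top of the outer half (-x side, away from the sockets, with a small white bar) of rocker 5, 10 mm from its pivot; moves with it. The rocker is a shallow V, 30 mm across the strip by 20 mm. On: its outer half is raised, this point 51 mm above the bench, the tip 52 mm. Off: the outer half lies level, 47 mm above the bench, and the inner half stands up instead
- cell_charger_mid (a point): Charger for round cells: black housing 54 x 50 mm with two green and copper cells lying side by side on its top, plugged loosely into one of the five sockets (any of them) by a round plug. It stands 34 mm above the strip's top face; its side towards the switches ends no nearer than 17 mm from their pivots. This point lies over the middle of its socket, 15 mm above the strip's top face
- usb_charger_mid (a point): USB charger: small plain white block 46 x 42 mm with two dark slots with blue tongues in its top, plugged loosely into one of the five sockets (any of them) by a round plug. It stands 34 mm above the strip's top face; its side towards the switches ends no nearer than 17 mm from their pivots. This point lies over the middle of its socket, 15 mm above the strip's top face
- timer_mid (a point): Timer: grey square housing 50 x 50 mm with a round white dial and a blue knob in the middle, plugged loosely into one of the five sockets (any of them) by a round plug. It stands 34 mm above the strip's top face; its side towards the switches ends no nearer than 17 mm from their pivots. This point lies over the middle of its socket, 15 mm above the strip's top face
- night_light_mid (a point): Night light: white base 46 x 44 mm with an amber dome 38 mm across, plugged loosely into one of the five sockets (any of them) by a round plug. It stands 38 mm above the strip's top face; its side towards the switches ends no nearer than 17 mm from their pivots. This point lies over the middle of its socket, 15 mm above the strip's top face
- gas_alarm_mid (a point): Gas alarm: cream round housing 50 mm across with dark slots and a small red lamp on top, plugged loosely into one of the five sockets (any of them) by a round plug. It stands 30 mm above the strip's top face; its side towards the switches ends no nearer than 17 mm from their pivots. This point lies over the middle of its socket, 15 mm above the strip's top face
- spotlight: Loose reflector spotlight beside the strip: grey ballast box 150 x 42 x 34 mm with a tilted round silver head 120 mm across in a fork, 155 mm tall in all. Origin: on the bench under the box's middle line, 30 mm from the box's centre and the fork
- solder_spool: Blue spool of solder standing on end in front of the strip, 48 mm across, 46 mm tall. Origin: centre of its underside
- lamp_carton: White and grey lamp carton standing behind the strip, 62 x 118 mm, 118 mm tall. Origin: centre of its underside
- screwdriver: Yellow-handled screwdriver lying in front of the strip, 190 mm long. Origin: on its underside, its own x axis along it towards the tip
- tape_roll: Roll of tan tape lying beside the strip, 68 mm across, 24 mm tall. Origin: centre of its underside

How it is judged:
By the outcome, as a careful person would: the job done as asked, in the order asked, and still so for the second after the job is handed in, with the robot touching nothing.
It also fails if it takes over 32 s, if anything falls off the work surface, if the arm or the gripper's body presses on something with over 40 N, if the wrist force passes 120 N, or if a joint passes its speed limit or range.

## Working session

There is one attempt and no reset: what is moved stays moved. The work goes in short steps, Python scripts to look and compute and a tool call to move; the robot and the scene stay as the last step left them, time stands still between calls to the robot, and variables do not carry over. Pictures are saved under pics/ and viewed, on a budget of 10 in all, crops included, one or two more only if the job needs it, and the job is handed in when it is done.

Besides the shell and the picture viewer there is one more tool, called after "Call:" by a JSON object that holds its "fn" and its "kwargs". servo_tool: Moves the arm, as the interface text tells. Its arguments: {"type":"object","properties":{"deltas":{"type":"array","items":{"type":"array"}}},"required":["deltas"]}

```bash
mkdir -p pics; cat > h.py <<'E'
import numpy as np, cv2
from plant import ctrl
def snap(n,f):
    s=ctrl.snapshot(n); cv2.imwrite('pics/'+f,s['image'][:,:,::-1]); np.save('pics/'+f+'.npy',s,allow_pickle=True); return s
def load(f): return np.load('pics/'+f+'.npy',allow_pickle=True).item()
def ray(s,u,v):
    h=s['image'].shape[0]; f=h/2/np.tan(np.radians(s['vertical_fov'])/2)
    K=np.array([[f,0,s['cx']],[0,f,s['cy']],[0,0,1.]])
    p=cv2.undistortPoints(np.array([[[u,v]]],float),K,np.array([s['k1'],0,0,0.]))[0,0]
    # k1 applied to undistorted radius: OpenCV model
    R=cv2.Rodrigues(np.array(s['rvec'],float))[0]; t=np.array(s['tvec'],float).ravel()
    return -R.T@t, R.T@np.array([p[0],p[1],1])
def onz(s,u,v,z):
    o,d=ray(s,u,v); return o+d*(z-o[2])/d[2]
def proj(s,P):
    h=s['image'].shape[0]; f=h/2/np.tan(np.radians(s['vertical_fov'])/2)
    K=np.array([[f,0,s['cx']],[0,f,s['cy']],[0,0,1.]])
    return cv2.projectPoints(np.array([P],float),np.array(s['rvec'],float),np.array(s['tvec'],float),K,np.array([s['k1'],0,0,0.]))[0][0,0]
def tri(obs):
    A=np.zeros((3,3));b=np.zeros(3)
    for s,u,v in obs:
        o,d=ray(s,u,v); d=d/np.linalg.norm(d); M=np.eye(3)-np.outer(d,d); A+=M;b+=M@o
    return np.linalg.solve(A,b)
def reds(s,amin=30):
    hsv=cv2.cvtColor(s['image'],cv2.COLOR_RGB2HSV)
    m=(((hsv[...,0]<8)|(hsv[...,0]>172))&(hsv[...,1]>140)&(hsv[...,2]>70)).astype(np.uint8)
    n,l,st,c=cv2.connectedComponentsWithStats(m)
    return [(c[i].round(1).tolist(),st[i].tolist()) for i in range(1,n) if st[i][4]>=amin]
E
python3 - <<'E'
from h import *
for n in ['top','side']:
    s=snap(n,n+'1.png'); print(n,(ray(s,320,200)[0]).round(3))
    for c,st in reds(s): print(c,st,onz(s,*c,.049).round(4))
print(ctrl.get_obs())
E
```

```text
top [0.389 0.072 1.037]
[320.4, 195.2] [315, 189, 12, 14, 100] [0.6064 0.0739 0.049 ]
[345.7, 203.0] [341, 197, 11, 14, 104] [0.5883 0.0168 0.049 ]
[371.1, 210.6] [366, 204, 11, 15, 101] [ 0.5707 -0.04    0.049 ]
[396.7, 218.7] [392, 212, 11, 15, 104] [ 0.5521 -0.0968  0.049 ]
[422.5, 226.8] [417, 220, 12, 15, 109] [ 0.5337 -0.1536  0.049 ]
side [ 0.431 -0.698  1.007]
[333.8, 205.1] [328, 202, 12, 7, 63] [0.6087 0.072  0.049 ]
[331.6, 221.7] [326, 218, 12, 8, 71] [0.59   0.0147 0.049 ]
[329.5, 239.2] [324, 236, 12, 8, 73] [ 0.5722 -0.0422  0.049 ]
[326.9, 257.7] [321, 254, 13, 8, 82] [ 0.5535 -0.0984  0.049 ]
[324.4, 277.9] [318, 274, 13, 9, 90] [ 0.5352 -0.1561  0.049 ]
{'clock': 0.1, 'joint_pos': array([ 9.15636977e+01,  2.05894440e+01,  6.38599509e-01, -1.81106383e-02,
       -7.01348450e+01, -1.65066970e+01]), 'qvel': array([ 0.10599609,  0.00489799,  0.11687258,  0.07249324,  0.03461449,
       -0.02771805]), 'tau': array([-1.94480628e-03, -5.84162951e+01,  2.93751848e+01,  7.01563373e+00,
        1.02070443e-02, -4.39652956e-05]), 'tool_pos': array([0.17396737, 0.65174547, 0.22568812]), 'orientation': array([  5.27029114,  89.91263494, -99.67887503]), 'force': array([-0.30821578,  0.05662103, -0.50267903]), 'moment': array([0.00210045, 0.08724547, 0.00615572]), 'opening': 0.08752968386193778}
```

View pics/top1.png

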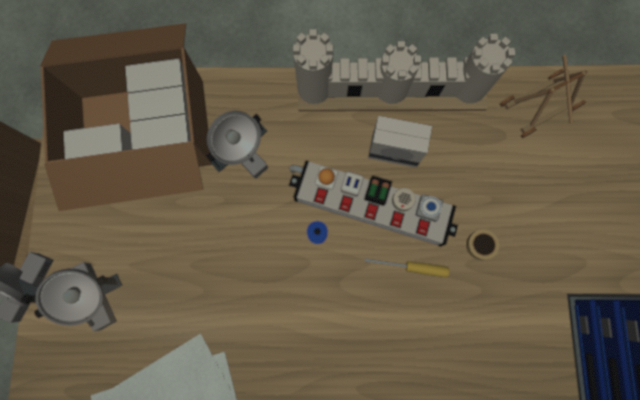

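View pics/side1.png

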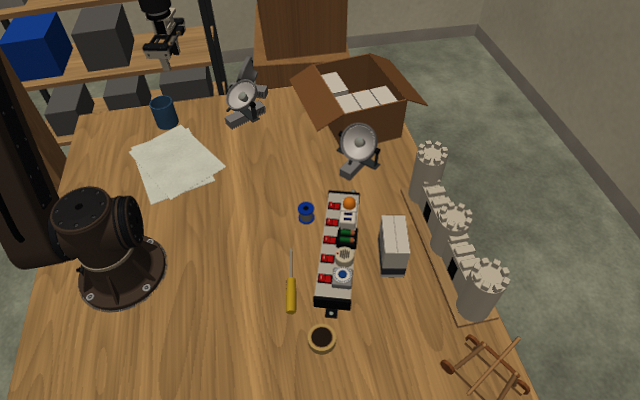

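The top view shows, from left to right: night light (326,176), USB charger (352,182), cell charger (378,190), gas alarm (404,198) and timer (431,207). The side view shows the same order from far to near, so the switches to press are 2 and 3. The spotlight head is at (235,137) and the carton at (400,140).

```bash
python3 - <<'E'
from h import *
from scipy.spatial.transform import Rotation as Ro
t,s=load('top1.png'),load('side1.png')
a=[c for c,_ in reds(t)];b=[c for c,_ in reds(s)]
P=np.array([tri([(t,*p),(s,*q)]) for p,q in zip(a,b)]);print(P.round(4))
d=P[0]-P[4];d=d[:2]/np.linalg.norm(d[:2]);print('ydir',d,np.degrees(np.arctan2(d[1],d[0])))
X=np.array([d[1],-d[0]]); c=P[:,:2].mean(0)
for n,p,q in [('spot head',(235,137),(358,142)),('spot foot',(255,163),(350,170)),('carton',(402,132),(393,217)),('spool',(317,230),(306,207)),('spot2',(72,296),(243,95))]:
    w=tri([(t,*p),(s,*q)]); print(n,w.round(3),'strip xy',((w[:2]-c)@X).round(3)-.024,((w[:2]-c)@d).round(3))
for z in(.12,.0): print('carton corners',z,[ (((w:=onz(t,u,v,z))[:2]-c)@X).round(3)-.024 for u,v in [(370,155),(422,165),(378,118),(431,124)]])
o=ctrl.get_obs();R=Ro.from_euler('xyz',o['orientation'],degrees=True).as_matrix();print(R.round(3))
E
```

```text
[[ 0.6081  0.0739  0.0464]
 [ 0.5897  0.0167  0.0461]
 [ 0.5719 -0.0403  0.0461]
 [ 0.5531 -0.0972  0.0469]
 [ 0.5349 -0.1543  0.0457]]
ydir [0.30554367 0.95217807] 72.2091248851128
spot head [0.726 0.261 0.103] strip xy 0.031 0.334
spot foot [0.694 0.229 0.017] strip xy 0.010000000000000002 0.294
carton [ 0.716 -0.093  0.171] strip xy 0.129 -0.006
spool [0.528 0.082 0.048] strip xy -0.10300000000000001 0.103
spot2 [0.39  0.579 0.104] strip xy -0.386 0.534
carton corners 0.12 [np.float64(0.07500000000000001), np.float64(0.088), np.float64(0.161), np.float64(0.182)]
carton corners 0.0 [np.float64(0.11600000000000002), np.float64(0.129), np.float64(0.212), np.float64(0.23600000000000002)]
[[-0.     0.966 -0.258]
 [-0.002 -0.258 -0.966]
 [-1.     0.     0.002]]
```

Call:
{"fn": "servo_tool", "kwargs": {"deltas": [[[2.8,0,0],[-2,55,50.5],0],[[2.8,0,0],[-2,55,50.5],0],[[2.8,0,0],[-2,55,50.5],0],[[2.8,0,0],[-2,55,50.5],0],[[2.8,0,0],[-2,55,50.5],0]]}}

```text
clock: 0.6
tool_pos: [0.3088, 0.4393, 0.233]
orientation: [4.4, 89.9, -103.3]
force: [0.7, 0.1, 0.5]
opening: 0.0531
```

Call:
{"fn": "servo_tool", "kwargs": {"deltas": [[[0,0,0],[-1,38.2,31.7],0],[[0,0,0],[-1,38.2,31.7],0],[[0,0,0],[-1,38.2,31.7],0],[[0,0,0],[-1,38.2,31.7],0],[[0,0,0],[-1,38.2,31.7],0]]}}

```text
clock: 1.1
tool_pos: [0.4431, 0.2286, 0.2386]
orientation: [5.8, 89.9, -101.9]
force: [0.3, 0.6, 0.6]
opening: 0.0132
```

```bash
python3 - <<'E'
from h import *
o=ctrl.get_obs();print(o['tool_pos'],o['orientation'],o['joint_pos'].round(0))
E
```

```text
[0.44308283 0.22860622 0.23860727] [   5.79155382   89.90523235 -101.91216811] [ 50.   3. -20.   0. -67.  22.]
```

Call:
{"fn": "servo_tool", "kwargs": {"deltas": [[[0,0,0],[2,19,15.8],0],[[0,0,0],[3,19,15.8],0],[[0,0,0],[4.8,19,15.8],0],[[0,0,0],[4.8,19,15.8],0],[[0,0,0],[4.8,19,15.8],0]]}}

```text
clock: 1.6
tool_pos: [0.5744, 0.0218, 0.1913]
orientation: [2.7, 89.9, -105.0]
force: [-0.0, 1.2, 0.3]
opening: 0.0005
```

Call:
{"fn": "servo_tool", "kwargs": {"deltas": [[[0,0,0],[0,2,1.5],0],[[0,0,0],[0,2,1.5],0],[[0,0,0],[0,2,1.5],0]]}}

```text
clock: 1.9
tool_pos: [0.5887, 0.0006, 0.1906]
orientation: [-28.3, 89.9, -136.1]
force: [-0.9, 0.4, -0.6]
opening: 0.0005
```

```bash
python3 - <<'E'
from h import *
s=snap('wrist','w1.png');o=ctrl.get_obs();print(o['tool_pos'],o['orientation'],ray(s,320,200)[0],proj(s,o['tool_pos']))
for c,st in reds(s): print(c,st,onz(s,*c,.047).round(4))
E
```

```text
[0.58860909 0.00134889 0.1909971 ] [ -19.0345404    89.89144312 -126.77322633] [ 0.66949375 -0.02629919  0.34874992] [318.85576832 262.01283365]
[453.9, 165.8] [451, 163, 7, 7, 42] [ 0.5673 -0.1137  0.047 ]
[235.4, 187.4] [222, 170, 27, 36, 837] [0.6074 0.0737 0.047 ]
[371.7, 187.4] [360, 171, 25, 35, 818] [ 0.5704 -0.0406  0.047 ]
[439.2, 187.2] [427, 170, 26, 35, 784] [ 0.5522 -0.0974  0.047 ]
[507.0, 187.1] [493, 171, 29, 34, 797] [ 0.5338 -0.1548  0.047 ]
[303.4, 188.4] [291, 173, 26, 33, 771] [0.5881 0.017  0.047 ]
```

View pics/w1.png

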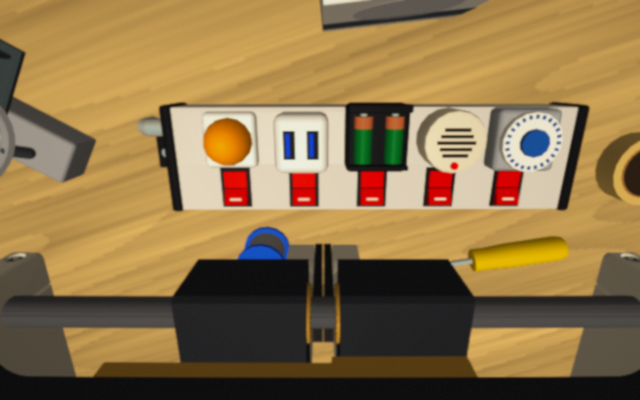

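The wrist view confirms night light, USB, cell charger, gas alarm and timer from left to right. Switch 2's white bar is at (304,200) and switch 3's at (372,200). The nearest obstacle is the spool at (266,243).

```bash
python3 - <<'E'
from h import *
s=load('w1.png');t=load('top1.png');si=load('side1.png')
for u,v in [(304,200),(372,200),(304,206),(304,172),(266,235)]: print(onz(s,u,v,.050).round(4))
a=[c for c,_ in reds(t)];b=[c for c,_ in reds(si)]
w=[[303.4,188.4],[371.7,187.4]]
for i in (1,2): print('tri',tri([(t,*a[i]),(si,*b[i]),(s,*w[i-1])]).round(4))
o=ctrl.get_obs();print(o['tool_pos'],o['orientation'])
E
```

```text
[0.5786 0.0195 0.05  ]
[ 0.5601 -0.0376  0.05  ]
[0.5733 0.0213 0.05  ]
[0.6027 0.0113 0.05  ]
[0.5574 0.0634 0.05  ]
tri [0.5891 0.0166 0.0473]
tri [ 0.5713 -0.0406  0.0474]
[0.58860909 0.00134889 0.1909971 ] [ -19.0345404    89.89144312 -126.77322633]
```

Call:
{"fn": "servo_tool", "kwargs": {"deltas": [[[0,0,0],[3,-1.7,-1.5],0],[[0,0,0],[6,-1.7,-1.5],0],[[0,0,0],[9,-1.7,-1.5],0],[[0,0,0],[12,-1.7,-1.5],0],[[0,0,0],[12,-1.7,-1.5],0]]}}

```text
clock: 2.45
tool_pos: [0.5736, 0.0211, 0.0678]
orientation: [-50.4, 89.5, -158.1]
force: [-0.1, 0.5, 0.6]
opening: 0.0004
```

Call:
{"fn": "servo_tool", "kwargs": {"deltas": [[[0,0,0],[0,0,0],0],[[0,0,0],[0,0,0],0]]}}

```text
clock: 2.65
tool_pos: [0.5741, 0.022, 0.0692]
orientation: [-48.9, 89.6, -156.5]
force: [-0.4, -0.1, 0.8]
opening: 0.0002
```

```bash
python3 - <<'E'
from h import *
s=snap('wrist','w2.png');o=ctrl.get_obs();print(o['tool_pos'],o['orientation'],o['force'],proj(s,o['tool_pos']))
E
```

```text
[0.57445506 0.0218571  0.06944267] [ -48.20706197   89.6749677  -155.83207561] [ 0.15984888 -0.38701838  0.29773138] [320.15831896 260.62790492]
```

View pics/w2.png

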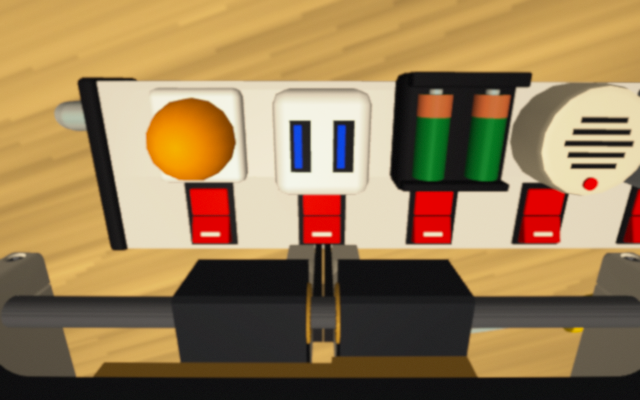

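Fingers at (322,250) are centred on switch 2 and about 4 mm too far out. I'll correct that and go down.

Call:
{"fn": "servo_tool", "kwargs": {"deltas": [[[0,0,0],[0.5,0.4,0],0],[[0,0,0],[1.2,0.4,0],0],[[0,0,0],[1.5,0.4,0],0],[[0,0,0],[1.5,0.4,0],0]]}}

```text
clock: 3.1
tool_pos: [0.5777, 0.0203, 0.0537]
orientation: [-49.7, 89.6, -157.3]
force: [-0.4, -0.3, -0.6]
opening: 0.0006
```

```bash
python3 - <<'E'
from h import *
o=ctrl.get_obs();print(o['tool_pos'],o['force'])
E
```

```text
[0.57767175 0.02032384 0.05370828] [-0.37596373 -0.30152385 -0.57541462]
```

Call:
{"fn": "servo_tool", "kwargs": {"deltas": [[[0,0,0],[0.2,0,0],0],[[0,0,0],[0.4,0,0],0],[[0,0,0],[0.55,0,0],0],[[0,0,0],[0.55,0,0],0]]}}

```text
clock: 3.5
tool_pos: [0.5775, 0.0203, 0.0479]
orientation: [-50.0, 89.6, -157.7]
force: [-0.5, -0.8, -0.2]
opening: 0.0006
```

Call:
{"fn": "servo_tool", "kwargs": {"deltas": [[[0,0,0],[0.1,0,0],0],[[0,0,0],[0.15,0,0],0],[[0,0,0],[0.15,0,0],0]]}}

```text
clock: 3.8
tool_pos: [0.5778, 0.0203, 0.0468]
orientation: [-47.6, 89.6, -155.2]
force: [-1.1, -1.6, 4.8]
opening: 0.0002
```

Call:
{"fn": "servo_tool", "kwargs": {"deltas": [[[0,0,0],[-1.5,0,0],0],[[0,0,0],[-3.5,0,0],0],[[0,0,0],[-3.5,0,6],0],[[0,0,0],[-3.5,0,6],0],[[0,0,0],[-3.5,0,6],0]]}}

```text
clock: 4.3
tool_pos: [0.5589, -0.0382, 0.082]
orientation: [-50.6, 89.6, -158.4]
force: [0.1, 0.2, 0.4]
opening: 0.0006
```

```bash
python3 - <<'E'
from h import *
s=snap('wrist','w3.png');o=ctrl.get_obs();print(o['tool_pos'],o['orientation'],o['force'])
p=o['tool_pos'][:2]-np.array([.5713,-.0406]);print('strip x,y from pivot3',p@[.952,-.3055],p@[.3055,.952])
E
```

```text
[ 0.55955365 -0.03742686  0.08201357] [ -48.93322286   89.61213442 -156.6603136 ] [0.16479023 0.67927572 0.06961097]
strip x,y from pivot3 -0.012151920039269504 -0.0005676776401215019
```

View pics/w3.png

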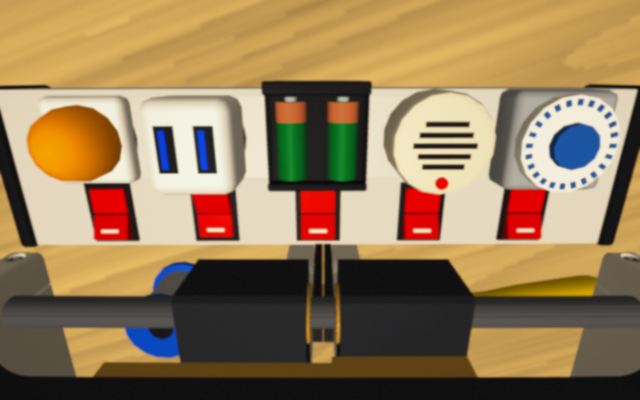

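Switch 2 at (214,215) now looks tipped over: its inner half is raised and its bar sits higher in the picture than on its neighbours. The fingers are lined up on switch 3, 12 mm out.

Call:
{"fn": "servo_tool", "kwargs": {"deltas": [[[0,0,0],[1.4,0,0],0],[[0,0,0],[2.6,0,0],0],[[0,0,0],[2.8,0,0],0],[[0,0,0],[2.8,0,0],0]]}}

```text
clock: 4.75
tool_pos: [0.5591, -0.0372, 0.0533]
orientation: [-50.1, 89.5, -157.8]
force: [-0.3, 0.7, 0.1]
opening: 0.0001
```

Call:
{"fn": "servo_tool", "kwargs": {"deltas": [[[0,0,0],[0.2,0,0],0],[[0,0,0],[0.4,0,0],0],[[0,0,0],[0.55,0,0],0],[[0,0,0],[0.55,0,0],0]]}}

```text
clock: 5.15
tool_pos: [0.5591, -0.0371, 0.0477]
orientation: [-50.4, 89.5, -158.1]
force: [-0.9, -0.4, 0.2]
opening: 0.0003
```

Call:
{"fn": "servo_tool", "kwargs": {"deltas": [[[0,0,0],[0.1,0,0],0],[[0,0,0],[0.13,0,0],0],[[0,0,0],[0.13,0,0],0]]}}

```text
clock: 5.45
tool_pos: [0.5594, -0.0372, 0.0468]
orientation: [-48.3, 89.6, -156.0]
force: [-1.5, 0.9, 4.1]
opening: 0.0005
```

Call:
{"fn": "servo_tool", "kwargs": {"deltas": [[[0,0,0],[-1.5,0,0],0],[[0,0,0],[-5,0,0],0],[[0,0,0],[-9,0,0],0],[[0,0,0],[-12,0,0],0],[[0,0,0],[-12,0,0],0]]}}

```text
clock: 5.95
tool_pos: [0.5629, -0.0364, 0.1714]
orientation: [40.0, 89.9, -67.7]
force: [0.9, 0.9, -1.3]
opening: 0.0005
```

```bash
python3 - <<'E'
from h import *
s=snap('wrist','w4.png');o=ctrl.get_obs();print(o['tool_pos'],o['force'])
cv2.imwrite('pics/w4c.png',cv2.resize(s['image'][90:230,130:620,::-1],None,fx=1.63,fy=1.63,interpolation=cv2.INTER_CUBIC))
for c,st in sorted(reds(s)): print(c,st)
E
```

```text
[ 0.56147447 -0.03645924  0.16896265] [-0.53156202 -0.83015515 -0.24228312]
[176.6, 178.0] [162, 160, 30, 38, 962]
[249.6, 178.6] [235, 162, 29, 36, 886]
[322.8, 178.4] [310, 161, 27, 37, 930]
[395.7, 179.3] [383, 160, 28, 39, 933]
[405.8, 154.3] [402, 151, 8, 8, 51]
[468.8, 179.1] [455, 161, 29, 38, 948]
```

View pics/w4c.png

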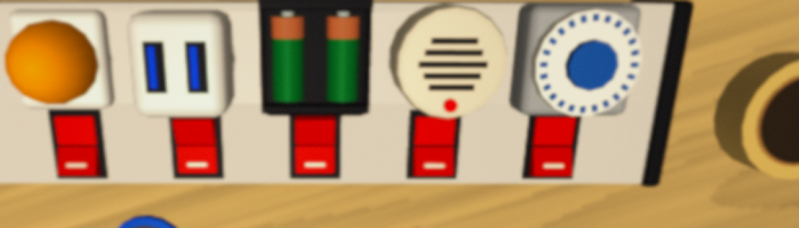

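Switches 2 and 3 (bars at (197,164) and (316,164)) now have the outer half bright and the inner half dark. The other three show the reverse. I'll draw clear, check the loose objects against the first pictures, and hand in.

Call:
{"fn": "servo_tool", "kwargs": {"deltas": [[[0,0,0],[-5,-4,0],0],[[0,0,0],[-9,-8,0],0],[[0,0,0],[-9,-8,0],0],[[0,0,0],[-9,-8,0],0],[[0,0,0],[-9,-8,0],0]]}}

```text
clock: 6.5
tool_pos: [0.4851, -0.0118, 0.2583]
orientation: [-47.1, 89.8, -154.7]
force: [0.5, 0.3, -0.1]
opening: 0.0005
```

```bash
python3 - <<'E'
from h import *
s=snap('side','side2.png');snap('top','top2.png');o=ctrl.get_obs();print(o['tool_pos'],o['force'],abs(o['qvel']).max())
a=load('side1.png')['image'];d=cv2.absdiff(a,s['image']).max(2)>45
im=np.hstack([s['image'][120:370,200:440]]);m=np.repeat((d[120:370,200:440,None]*255).astype(np.uint8),3,2)
cv2.imwrite('pics/cmp.png',cv2.resize(np.hstack([im[:,:,::-1],m]),None,fx=1.6,fy=1.6))
E
```

```text
[ 0.48517365 -0.01214489  0.25740041] [-0.30319407  0.03752751  0.04402926] 0.6338225377716427
```

View pics/cmp.png

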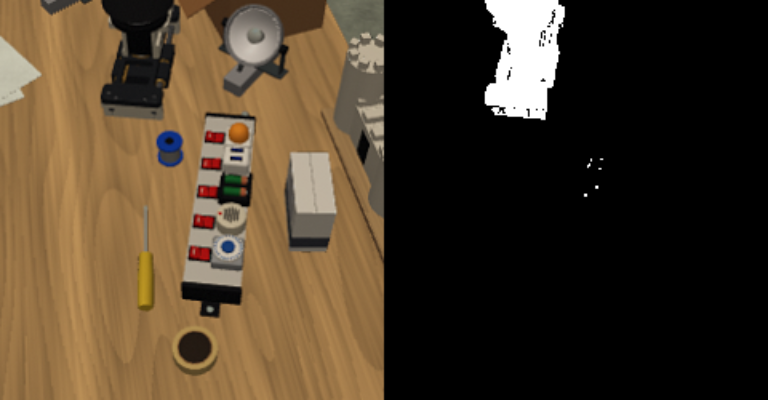

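The side view matches the first one except for the arm and small changes at switches 2 and 3, at about (595,162) and (590,190) in the difference half.

```bash
python3 -c "
from plant import ctrl
print(ctrl.close_job())"
```

```text
the job is handed in; nothing more can be done
None
```

I switched off both chargers, pressing switch 2 (white USB charger) and then switch 3 (black cell charger) with the shut fingertips. I then drew the hand back to about 0.26 m up and handed the job in at about 6.6 s.

- **Force:** the wrist read about 4–5 N at the bottom of each press.
- **Switches:** the wrist picture after both presses showed switches 2 and 3 tipped over. Switches 1, 4 and 5 (night light, gas alarm and timer) still looked on.
- **Bench:** comparing the side view before and after showed changes only at those two rockers and where the arm now stands. Everything else looked unmoved and still plugged in, except behind the arm, where the side view could not show it.

None of these checks failed or disagreed. I took a second top picture but did not examine it, and the hand-in gives no verdict.

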